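Refit the gas burner's knob and hold it pressed in

ROBOT

A 6-joint arm with a two-finger parallel gripper is mounted at the origin on a cart in front of the work surface, level with it; the furniture and walls round the work are solid. World frame = base frame: x ahead of the robot, y to its left, z up, the work surface at z = 0. Lengths are in m, angles in rad, forces in N, time in s.
With the tool pointing down it reaches from about 0.275 to 0.825 m from the base axis. Payload 5.2 kg.
Tool frame: the origin (TCP) lies at the centre of the arm's flange, where the gripper is bolted on; the fingertips stand 186 mm ahead of it and the grasp point (between the pads) lies 167 mm ahead of it; z points along the fingers, y is the direction in which the jaws open and shut (so a half turn about z gives the same grasp; the last joint's range is limited). The gripper opens to 93 mm and grips with 3 to 60 N. Pads are 15 mm wide; open, the fingers measure 128 mm over their backs; the gripper's body (75 mm by 188 mm) begins 65 mm behind the grasp point.
Start: joints at [1.136, 0.259, 1.535, -0, 1.348, -0.203], TCP at [0.126, 0.535, 0.405] pointing down, gripper open.
Joint ranges: [-3.14, 3.14], [-0.91, 2.08], [0.19, 2.58], [-1.22, 4.36], [0.22, 2.71], [-3.12, 3.12]. Speed limits (rad/s): [2.57, 2.57, 3.14, 3.14, 3.14, 3.14].

INTERFACE

Orientations are given as a rotation vector (axis times angle).
In Python, from rig import get_state, get_image, finish_job gives the robot as it stands.
- The arm moves only by the tool send_rows, never from a script. Its argument "targets" is a list of rows, each a list of 4 numbers: the shift along the tool's x, y, z in mm, then the turn about the tool's z in rad. In form: [[tx, ty, tz, roll], ...]. A call has 1 to 10 rows; each row is the pose to reach, as a shift and turn from the pose commanded when the call began, along the tool's axes at that moment; what a row does not reach only later rows make up. A row lasts 1/12 s, in which the tool goes at most 41.7 mm and 7.16 degrees, less where a joint would pass 70% of its speed; a pose out of reach is approached as far as the arm can. A call with a gripper value outside its range is refused whole. "claw" is the closure in counts, from 0 (fully open) to 255 (shut), set as the call begins (left out, the last holds). The fingers move at their own pace and stop on an object; "force" is the grip in N (left out, the last holds). Time passes only in rows, so rows that repeat a pose let the fingers close. It gives the time, the measured TCP pose, the force and the opening at its end, in the units of the state.
- get_state(): the state, without advancing time (a new reading comes with each control period).
- get_image(name): name is "scene" or "top" or "wrist"; returns a dict with "color" (420x560x3 uint8, red, green, blue), "fx", "fy", "cx", "cy" (pixels), "xyz" and "orientation" of the camera in the world. Camera axes: x right, y down, z forward; pixel columns grow to the right and rows downward; lengths in m; the calibration is good to about 2 mm. A picture is of the moment at which its call begins. There is no depth.
- finish_job(): hands the job in, once; it reports no verdict.
The state is a dict: "t": time; "joints": joint angles; "dq": joint speeds; "joint_torque": joint torques, N m; "position": TCP position; "orientation": TCP orientation; "contact_force": force on the tool from outside, world axes, zero at the start; "ft_torque": the same for the moment, N m; "finger_gap": finger opening in m.
Only numpy, scipy, OpenCV 4.12 (cv2) and the standard library are available. Lean on these libraries where they do the work, as an engineer would, in place of code of your own. Each camera call takes 0.05 s, during which the arm holds its last target.

TASK

Get the table-top burner ready to light: first lift the mug off its pan support, keeping it upright, and stand it well on the round wooden trivet. Then pick up the loose control knob, turn it so that its flat matches the flat of the D-shaped shaft, and push it fully home on the shaft. Press the knob right in against its spring and finish like that, still gripping it and keeping it pressed in; leave the other things where they are.

Things in the scene. Friction and masses are not known exactly. Their poses are not given: they have to be found in the camera images.
- cooker: Table-top gas burner, a low grey box with steel deck, fixed. Origin: on the worktop under it, z up. In its frame: box x -100 to 125 mm, y -130 to 130 mm, deck 45 mm high; cartridge bay 75 mm high along the far edge (x 75 to 121 mm); burner with a dark four-armed pan support at (0, 50) mm, its top 65 mm high; bare control shaft at (-30, -85) mm.
- spindle_seat (a point): Centre of the top of the shaft's dark collar (32 mm across, 55 mm above the worktop when not pressed); the knob's underside rests here when home. z up; +x points to the shaft's flat, as does a tab on the collar (8 mm wide, reaching 29 mm from the axis). D-shaft above it: 16 mm high, diameter 14 mm, flat 3.5 mm from the axis, top 2 mm tapered by 1 mm all round.
- spindle (a joint): How far the shaft is pressed in, m: 0 out, 0.005 fully in (stop). A spring pushes it out: about 3 N to start, 8 N at the stop.
- spindle_turn (a joint): Turn of the shaft in the burner, rad, counter-clockwise from above positive, 0 when its flat faces the burner's +x. It starts anywhere within +-0.5, turns stiffly (0.06 Nm) within +-0.9 and stays where it is left; any angle will do.
- knob: Loose black knob, 50 g, standing on the worktop, bore downward. Origin: centre of its underside, z up. Round skirt 44 mm across, 20 mm high, with a grip bar on top. D-shaped bore in the underside: 18 mm deep, 16 mm across, flat on the +x side 4.5 mm from the axis; it slides on freely only with the knob's +x the same way as the shaft's +x (within about 0.15 rad, 1 mm clearance).
- knob_bar (a point): Middle of the knob's grip bar, 30 mm above the underside on the axis; axes as the knob's. The bar is 40 mm long (along x), 12 mm thick (along y) and 20 mm high (20 to 40 mm above the underside). A white pointer line on its top lies on the +x half.
- mug: Two-tone blue and white mug, 210 g, 92 mm high, standing upright on the burner's pan support. z up; the handle points to its own -y. Its origin is at foot height, off the mug's axis (see mug_foot).
- mug_foot (a point): Centre of the mug's foot, on the axis of its round body (78 mm outside diameter, wall about 5 mm, hollow). Axes as the mug's.
- mug_handle (a point): Point in the upper arm of the mug's handle, 80 mm above the foot and 54.5 mm from the mug's axis toward the mug's -y. The arm here is at most 32 mm wide along the mug's x, its top is 86 mm above the foot and its outer end 14 mm farther out; there is free room on both sides.
- trivet: Round wooden trivet, 171 mm across, 20 mm high, does not slip; it stands elsewhere each time. Origin: centre of its underside; the mug's foot must come to 20 mm above it.
- matchbox: Small cardboard matchbox lying flat, 36 x 56 x 16 mm; a bystander, leave it alone. Origin: centre of its underside.
- tomato_tin: Closed food tin, 57 mm across, 72 mm high; a bystander, leave it alone. Origin: centre of its underside.
- garlic: Bulb of garlic, 60 mm across, 59 mm high; a bystander, leave it alone. Origin: centre of its underside.
- spice_jar: Small closed spice jar, 42 mm across, 96 mm high; a bystander, leave it alone. Origin: centre of its underside.
- bean_tin: Low closed food tin, 75 mm across, 58 mm high; a bystander, leave it alone. Origin: centre of its underside.
Not all that is in view belongs to the job. Of the things that look like the mug, the larger one is meant.

How it is judged:
On the way, in this order (a step that is already met when the one before it is completed fails the run):
1. the mug stands upright on the trivet, let go (horizontal distance between mug_foot and trivet below 0.055 m and z of mug_foot in the frame of trivet between 0.016 and 0.026 m and angle between mug's own z axis and vertical below 0.1 rad and linear speed of mug below 0.03 m/s and contact force between the fingers and mug below 0.2 N), for 0.3 s.
2. the knob is fully home on the D-shaft (z of knob in the frame of spindle_seat between -0.003 and 0.002 m and horizontal distance between knob and spindle_seat below 0.003 m and angle between the x axis of knob and the x axis of spindle_seat, either way round below 0.25 rad and angle between knob's own z axis and vertical below 0.1 rad), for 0.2 s.
At the end, for the whole second after the job is handed in: Mug upright on the trivet, foot centre within 55 mm of its centre. Knob home: underside within 2 mm of the collar, axis within 3 mm, upright within 0.1 rad, flats matched within 0.25 rad; fingers touch it with over 3 N and keep the shaft pressed in over 3.5 of its 5 mm for the last second (all of step 2 and horizontal distance between mug_foot and trivet below 0.055 m and z of mug_foot in the frame of trivet between 0.016 and 0.026 m and angle between mug's own z axis and vertical below 0.1 rad and linear speed of mug below 0.03 m/s and value of joint spindle above 0.0035 m and contact force between the fingers and knob above 3 N); the arm keeps its last pose, push and grip.
It fails at once if the mug is tipped by more than 0.5 rad (angle between mug's own z axis and vertical above 0.5 rad).
It fails at once if one of the other loose things is moved by more than 40 mm (distance of any of matchbox, tomato_tin, garlic, spice_jar, bean_tin from where it was at the start of the episode above 0.04 m).
It also fails if it takes over 54 s, if anything falls off the work surface, if the arm or the gripper's body presses on something with over 40 N, if the wrist force passes 120 N, or if a joint passes its speed limit or range.

## Working session

There is one attempt and no reset: what is moved stays moved. The work goes in short steps, Python scripts to look and compute and a tool call to move; the robot and the scene stay as the last step left them, time stands still between calls to the robot, and variables do not carry over. Pictures are saved under pics/ and viewed, and the job is handed in when it is done.

Besides the shell and the picture viewer there is one more tool, called after "Request:" as name([rows], argument=value, ...), one row to a line, values as JSON. send_rows: Moves the arm, as the interface text tells. Its arguments: {"type":"object","properties":{"targets":{"type":"array","items":{"type":"array","items":{"type":"number"}}},"claw":{"type":"number"},"force":{"type":"number"}},"required":["targets"]}

```bash
ls; mkdir -p pics; python3 - <<'E'
from rig import *
import cv2
print(get_state())
for n in ["scene","top","wrist"]:
    im=get_image(n); cv2.imwrite(f"pics/{n}0.png",im["color"][:,:,::-1]); print(n,{k:v for k,v in im.items() if k!="color"})
    import pickle; pickle.dump(im,open(f"pics/{n}0.pkl","wb"))
E
```

```text
pics
{'t': 0.0, 'joints': array([ 1.13620494e+00,  2.59344750e-01,  1.53604883e+00, -7.81364359e-06,
        1.34796730e+00, -2.02789419e-01]), 'dq': array([-0.00037874, -0.00022266, -0.00095012,  0.0007077 ,  0.00104303,
        0.00013708]), 'joint_torque': array([-1.58098396e-04, -4.37286723e+01, -2.83998889e+01,  7.18617789e-02,
        4.11589723e-02, -9.73593387e-05]), 'position': array([0.12623996, 0.53511232, 0.4039302 ]), 'orientation': array([-3.63232970e-01, -3.11997179e+00,  2.64095076e-03]), 'contact_force': array([ 0.32226839, -0.24853069, -0.65090323]), 'ft_torque': array([-0.00257261, -0.00460408,  0.00607307]), 'finger_gap': 0.09308125781596926}
scene {'fx': 511.68384405128813, 'fy': 511.68384405128813, 'cx': 286.4962121737655, 'cy': 218.4283781207783, 'xyz': array([0.1116739 , 0.59640694, 0.84759758]), 'orientation': array([-0.79565668,  2.55421208, -1.12290669])}
top {'fx': 546.6762830671803, 'fy': 546.6762830671803, 'cx': 277.01047499959316, 'cy': 206.7320080114067, 'xyz': array([ 0.31407979, -0.04627102,  1.3083273 ]), 'orientation': array([-2.12751042,  2.1098827 , -0.21140553])}
wrist {'fx': 342.12644202067025, 'fy': 342.12644202067025, 'cx': 274.4154362391813, 'cy': 209.81918524153838, 'xyz': array([0.0627918 , 0.55038443, 0.38431836]), 'orientation': array([2.30967482, 1.82989166, 0.21727356])}
```

View pics/scene0.png

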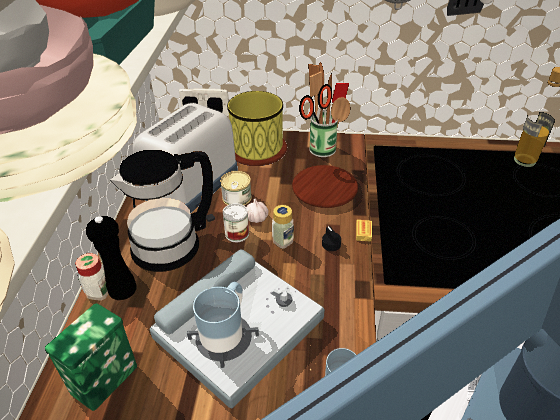

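View pics/top0.png

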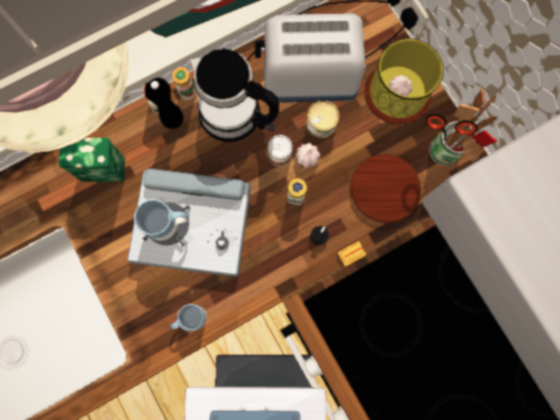

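View pics/wrist0.png

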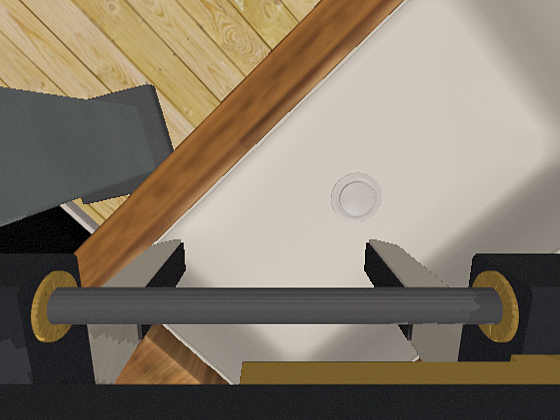

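The top view shows the burner at about (190,222), the mug on it at (157,217), the knob at (319,235) and the trivet at (386,188). The matchbox is at (352,253) and the smaller decoy mug at (190,318). I'll enlarge these.

```bash
cat > h.py <<'E'
import numpy as np,cv2,pickle
from scipy.spatial.transform import Rotation as R
def load(n): return pickle.load(open(f"pics/{n}.pkl","rb"))
def px2w(im,u,v,z):
    d=R.from_rotvec(im["orientation"]).as_matrix()@np.array([(u-im["cx"])/im["fx"],(v-im["cy"])/im["fy"],1])
    c=np.array(im["xyz"]); return c+d*(z-c[2])/d[2]
def w2px(im,p):
    q=R.from_rotvec(im["orientation"]).as_matrix().T@(np.array(p)-im["xyz"]); return np.array([im["fx"]*q[0]/q[2]+im["cx"],im["fy"]*q[1]/q[2]+im["cy"]])
def crop(im,x0,y0,x1,y1,s,name):
    c=cv2.resize(np.ascontiguousarray(im["color"][y0:y1,x0:x1,::-1]),None,fx=s,fy=s,interpolation=cv2.INTER_CUBIC)
    st=10 if s>=4 else 20
    for u in range((x0//st+1)*st,x1,st):
        cv2.line(c,((u-x0)*s,0),((u-x0)*s,6),(0,255,255),1); cv2.putText(c,str(u),((u-x0)*s-8,16),0,.35,(0,255,255),1)
    for v in range((y0//st+1)*st,y1,st):
        cv2.line(c,(0,(v-y0)*s),(6,(v-y0)*s),(0,255,255),1); cv2.putText(c,str(v),(8,(v-y0)*s+4),0,.35,(0,255,255),1)
    cv2.imwrite(f"pics/{name}.png",c)
E
python3 - <<'E'
from h import *
t=load("top0"); s=load("scene0")
crop(t,120,160,260,285,5,"c1"); crop(t,280,140,430,275,5,"c2"); crop(s,145,240,335,400,4,"c3"); crop(s,280,150,380,260,5,"c4")
for n,(u,v,z) in dict(cookershaft=(222,242,.06),mugtop=(155,217,.157),knob=(319,237,.02),triv=(386,188,.02)).items(): print(n,px2w(t,u,v,z))
E
```

```text
cookershaft [0.47949792 0.07810155 0.06      ]
mugtop [0.51924614 0.2131491  0.157     ]
knob [ 0.49870298 -0.14811584  0.02      ]
triv [ 0.61973151 -0.31118974  0.02      ]
```

View pics/c1.png

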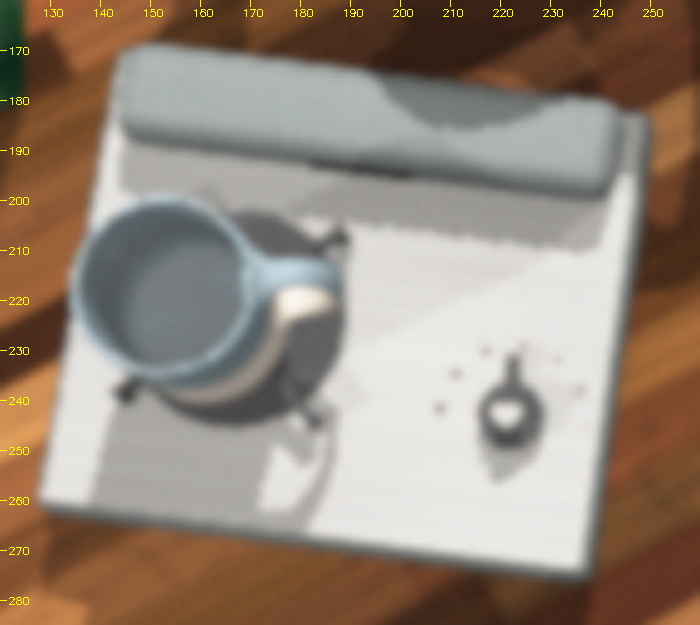

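View pics/c2.png

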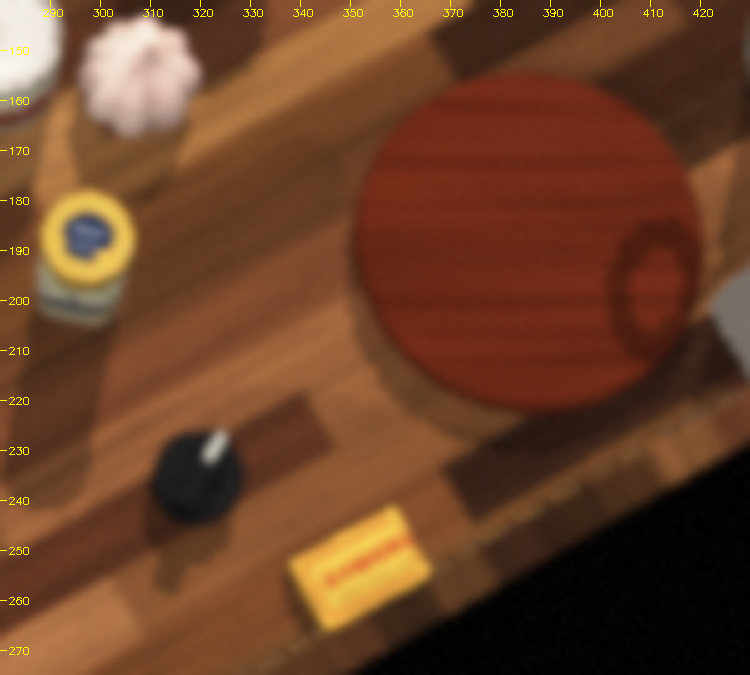

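View pics/c3.png

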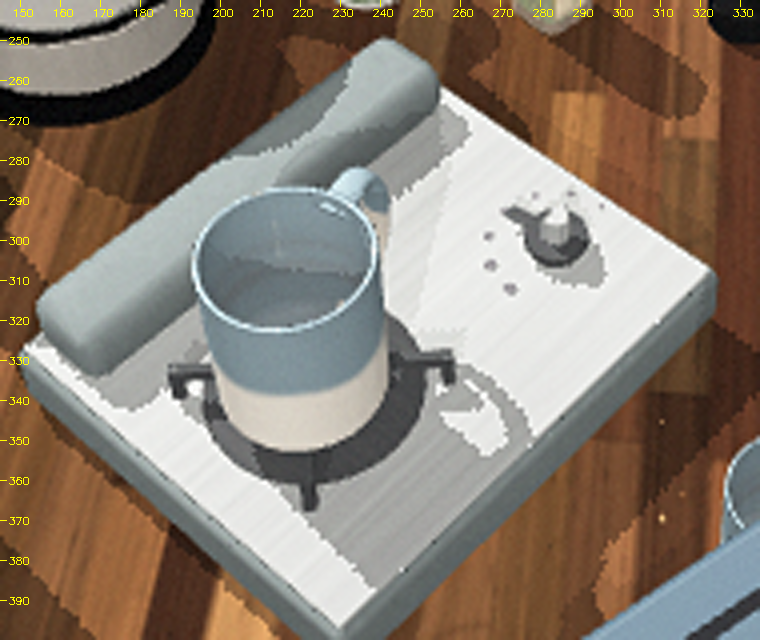

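View pics/c4.png

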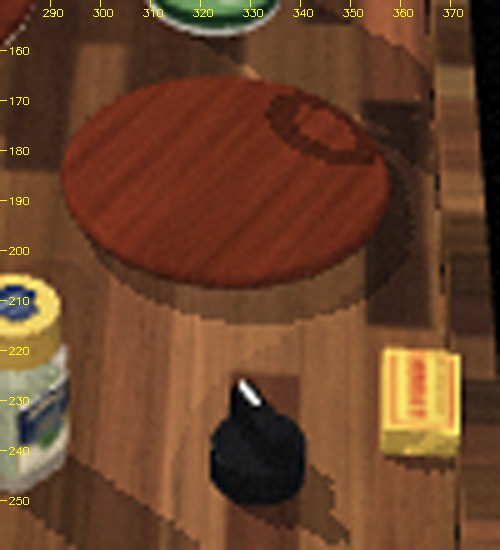

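```bash
python3 - <<'E'
from h import *
t=load("top0"); s=load("scene0")
print("nadir",w2px(t,[*t["xyz"][:2],0]))
P=lambda n,im,u,v,z: print(n,np.round(px2w(im,u,v,z),4))
P("mug rim top",t,152.5,218,.157); P("handle",t,184,214,.15)
P("mug rim scene",s,216,258+0,.157)
P("handle scene",s,235.5,284.5,.15)
P("triv",t,386.5,188,.02);P("triv s",s,325.5,186,.02)
a=px2w(t,128.5,260,.045);b=px2w(t,237.5,274.5,.045);c=px2w(t,250,183,.045)
print(a,b,c,np.linalg.norm(a-b),np.linalg.norm(c-b)); 
d=(a-b)/np.linalg.norm(a-b); # cooker +y dir
yaw=np.arctan2(d[1],d[0])-np.pi/2; print("cooker yaw",yaw)
Rz=R.from_euler("z",yaw).as_matrix()
o=(a+b)/2-Rz@np.array([-.1,0,.045]);print("orig",o)
sh=o+Rz@np.array([-.03,-.085,.055]);bu=o+Rz@np.array([0,.05,.065]);print("shaft",sh,"burner",bu, "px",w2px(t,sh),w2px(s,sh),w2px(t,bu),w2px(s,bu))
P("shaft top T",t,221.5,242.5,.068);P("collar T",t,222,243.5,.055);P("tab T",t,222.5,231.5,.055)
P("collar S",s,283.5,298.5,.055);P("tab S",s,271.5,293,.055)
P("knob bar tip T",t,324,227.5,.04);P("knob T",t,319.5,235.5,.02);
P("knobS tip",s,327.5,226.5,.04);
P("knobS skirt",s,331.5,241,.015)
E
```

```text
nadir [275.49484124 315.8356254 ]
mug rim top [0.517  0.2184 0.157 ]
handle [0.5276 0.1526 0.15  ]
mug rim scene [0.585  0.1393 0.157 ]
handle scene [0.5198 0.164  0.15  ]
triv [ 0.6197 -0.3124  0.02  ]
triv s [ 0.6117 -0.3044  0.02  ]
[0.43781898 0.29433933 0.045     ] [0.40657243 0.04188313 0.045     ] [0.62319474 0.01698302 0.045     ] 0.254382551861156 0.2180487205717247
cooker yaw -0.12314394836584697
orig [ 5.21438441e-01  1.55827935e-01 -6.93889390e-17]
shaft [0.48122482 0.0751566  0.055     ] burner [0.52758009 0.2054493  0.065     ] px [223.50479238 241.55440424] [282.47260863 295.77042058] [167.14869138 220.54375239] [221.15172041 326.99328762]
shaft top T [0.4773 0.0784 0.068 ]
collar T [0.4767 0.0785 0.055 ]
tab T [0.5047 0.0781 0.055 ]
collar S [0.4757 0.0796 0.055 ]
tab S [0.5031 0.0818 0.055 ]
knob bar tip T [ 0.5184 -0.1584  0.04  ]
knob T [ 0.5023 -0.1493  0.02  ]
knobS tip [ 0.5188 -0.1589  0.04  ]
knobS skirt [ 0.4987 -0.146   0.015 ]
```

```bash
cat >> h.py <<'E'
def pose():
    from rig import get_state
    s=get_state(); return s, np.array(s["position"]), R.from_rotvec(s["orientation"])
def yawy(Rt): y=Rt.as_matrix()[:,1]; return np.arctan2(y[1],y[0])
def rel(p,yaw=None):
    """shift mm in tool axes and roll to get to world TCP p, tool y direction yaw"""
    s,q,Rt=pose(); d=Rt.as_matrix().T@(np.array(p)-q)*1000
    roll=0
    if yaw is not None:
        roll=-(yaw-yawy(Rt)); roll=(roll+np.pi)%(2*np.pi)-np.pi
    print("rel",np.round(d,1),"roll",np.round(roll,4),"alt",np.round((roll+2*np.pi)%(2*np.pi)-np.pi,4),"j6",s["joints"][5],"yaw now",yawy(Rt))
def snap(n,name):
    from rig import get_image
    im=get_image(n); pickle.dump(im,open(f"pics/{name}.pkl","wb")); cv2.imwrite(f"pics/{name}.png",im["color"][:,:,::-1]); return im
E
python3 - <<'E'
from h import *
s,q,Rt=pose(); print(Rt.as_matrix().round(3))
w=load("wrist0"); print("cam in tool",Rt.inv().apply(w["xyz"]-q), (Rt.inv()*R.from_rotvec(w["orientation"])).as_matrix().round(3))
rel([.48,.215,.404],np.radians(9))
E
```

```text
[[-0.973  0.23  -0.001]
 [ 0.23   0.973 -0.001]
 [ 0.    -0.001 -1.   ]]
cam in tool [0.06525918 0.0002681  0.01980789] [[ 0.001 -0.972 -0.236]
 [ 1.     0.001  0.   ]
 [-0.    -0.236  0.972]]
rel [-4.178e+02 -2.303e+02  3.000e-01] roll 1.1819 alt -1.9596 j6 -0.20280155720510942 yaw now 1.3390251552513592
```

Request:
send_rows([
  [-42,-23,0,0.12],
  [-84,-46,0,0.24],
  [-125,-69,0,0.36],
  [-167,-92,0,0.48],
  [-209,-115,0,0.6],
  [-251,-138,0,0.72],
  [-292,-161,0,0.84],
  [-334,-184,0,0.96],
  [-376,-207,0,1.08],
  [-418,-230,0,1.18],
], claw=0, force=30)

```text
t: 0.98
position: [0.4365, 0.2541, 0.4047]
orientation: [-2.045, -2.384, -0.0]
contact_force: [0.8, 1.1, 0.1]
finger_gap: 0.093
```

Request:
send_rows([
  [0,0,0,0],
  [0,0,0,0],
  [0,0,0,0],
])

```text
t: 1.23
position: [0.4351, 0.2558, 0.4043]
orientation: [-2.037, -2.39, 0.001]
contact_force: [-0.5, 0.3, 0.8]
finger_gap: 0.093
```

```bash
python3 - <<'E'
from h import *
w=snap("wrist","w1"); rel([.517,.217,.404],np.radians(9)); print(w["xyz"]); s,q,_=pose(); print(q,s["t"])
E
```

```text
rel [-52.1  75.    0.4] roll 0.0033 alt -3.1383 j6 0.15086734541612393 yaw now 0.16041373837633668
[0.42468316 0.3204018  0.3846367 ]
[0.43464084 0.25640666 0.4044634 ] 1.2833
```

View pics/w1.png

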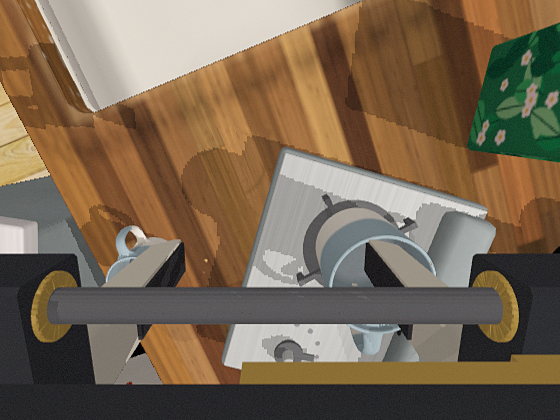

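```bash
python3 - <<'E'
from h import *
rel([.50,.10,.43],np.radians(9))
E
```

```text
rel [-164.8   39.5  -25.6] roll 0.0033 alt -3.1383 j6 0.15086734541612393 yaw now 0.16041373837633668
```

Request:
send_rows([
  [-40,10,-6,0],
  [-80,20,-12,0],
  [-120,30,-20,0],
  [-165,40,-26,0],
  [-165,40,-26,0],
  [-165,40,-26,0],
  [-165,40,-26,0],
])

```text
t: 1.87
position: [0.5003, 0.1006, 0.4306]
orientation: [-2.036, -2.391, -0.0]
contact_force: [-0.8, 0.4, -0.5]
finger_gap: 0.0928
```

```bash
python3 - <<'E'
from h import *
w=snap("wrist","w2"); s,q,_=pose(); print(q,s["t"],w["xyz"])
crop(w,180,60,420,290,3,"w2c")
E
```

```text
[0.50009514 0.10106811 0.43050101] 1.9167 [0.48976773 0.16515772 0.41093373]
```

View pics/w2.png

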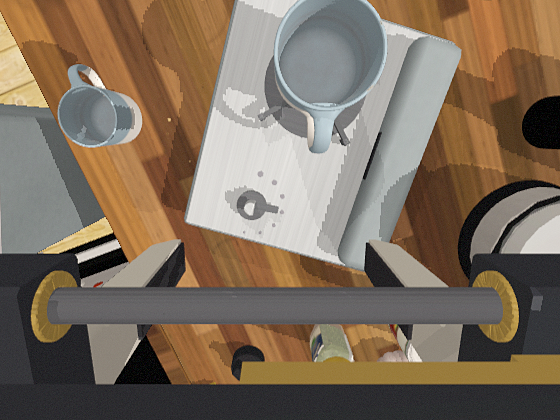

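View pics/w2c.png

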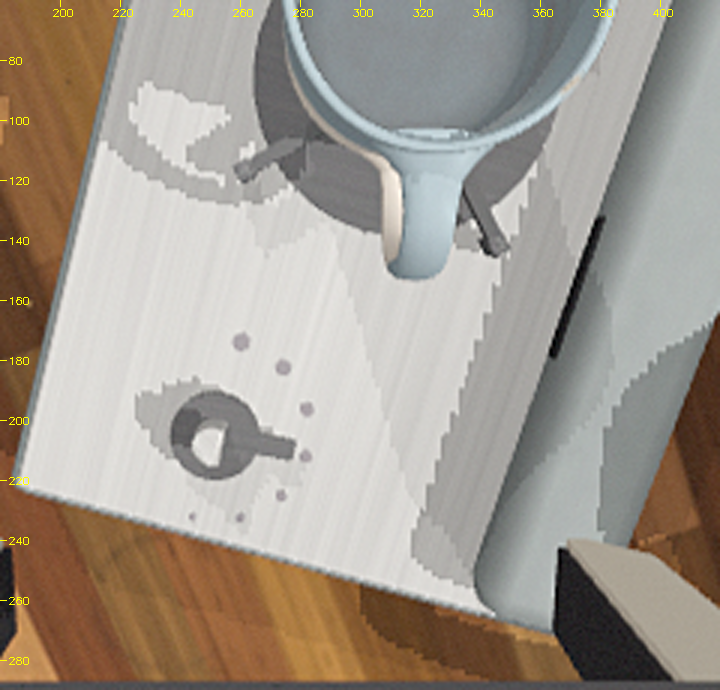

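```bash
python3 - <<'E'
from h import *
from scipy.optimize import least_squares
w=load("w2");
a=px2w(w,324,118,.150);b=px2w(w,319,148,.148);print("handle",a,b,np.degrees(np.arctan2(*(b-a)[[1,0]])))
# rim outer points
pts=[(274,60),(386.5,50),(285,92),(300,105),(365,95),(380,75),(278,25),(383,25)]
W=np.array([px2w(w,u,v,.157)[:2] for u,v in pts])
f=lambda p:np.hypot(W[:,0]-p[0],W[:,1]-p[1])-.039
r=least_squares(f,[.52,.215]);print("rim",r.x,r.fun*1000)
print("dir",np.degrees(np.arctan2(*(b[:2]-r.x)[::-1])), np.linalg.norm(b[:2]-r.x))
c=px2w(w,251,205,.055);t=px2w(w,278,209,.055);print("collar",c,t,np.linalg.norm(t-c),"yaw",np.arctan2(*(t-c)[[1,0]]))
p=px2w(w,252,206,.055)
for name,pt in [("shafttop",(250.5,207)),]: print(px2w(w,*pt,.071))
E
```

```text
handle [0.52450415 0.17744849 0.15      ] [0.5252907  0.15538518 0.148     ] -87.95827703341449
rim [0.51863256 0.22039215] [-0.79441996  0.29755825  0.68337692  0.66002359 -0.68572526 -0.19206636
  0.16366475  0.61451108]
dir -84.15204742594193 0.0653470467479478
collar [0.47768801 0.08142637 0.055     ] [0.50682993 0.08172352 0.055     ] 0.029143432158514605 yaw 0.010196097427041308
[0.47802978 0.08303799 0.071     ]
```

```bash
python3 - <<'E'
from h import *
rel([.518,.2195,.37],.09)
E
```

```text
rel [114.   36.7  60.6] roll 0.0712 alt -3.0703 j6 -0.1811741914841863 yaw now 0.16124397336538443
```

Request:
send_rows([
  [38,12,0,0.07],
  [76,24,10,0.07],
  [114,36.7,25,0.07],
  [114,36.7,61,0.07],
  [114,36.7,61,0.07],
  [114,36.7,61,0.07],
  [114,36.7,61,0.07],
])

```text
t: 2.5
position: [0.5187, 0.2185, 0.3707]
orientation: [2.118, 2.32, 0.0]
contact_force: [-0.6, -0.4, -0.2]
finger_gap: 0.0931
```

```bash
python3 - <<'E'
from h import *
w=snap("wrist","w3"); s,q,_=pose(); print(q,s["t"],w["xyz"])
rel([.518,.2195,.284],.09)
print([w2px(w,[.518+.039*np.cos(a),.2195+.039*np.sin(a),.157]).round(0) for a in np.arange(0,6.3,.785)+.09])
E
```

```text
[0.51918495 0.21797314 0.37149277] 2.55 [0.51266996 0.28359523 0.35101618]
rel [ 1.6 -1.2 87.5] roll -0.0003 alt 3.1413 j6 0.10981677454834052 yaw now 0.08966537692387648
[array([339., 238.]), array([321., 192.]), array([274., 173.]), array([226., 192.]), array([208., 238.]), array([229., 280.]), array([273., 298.]), array([318., 281.]), array([339., 238.])]
```

View pics/w3.png

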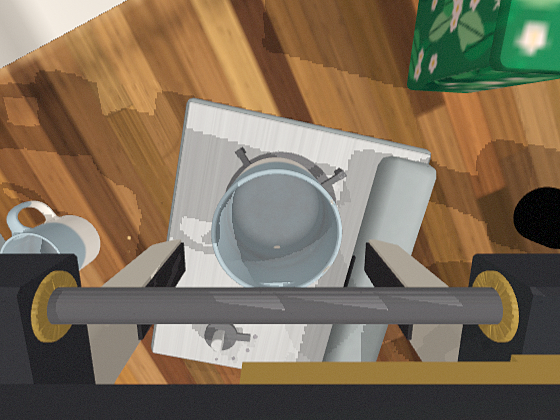

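Request:
send_rows([
  [3.5,0.7,0,0],
  [3.5,0.7,25,0],
  [3.5,0.7,50,0],
  [3.5,0.7,70,0],
  [3.5,0.7,87,0],
  [3.5,0.7,87,0],
])

```text
t: 3.05
position: [0.519, 0.2204, 0.2808]
orientation: [-2.121, -2.315, 0.005]
contact_force: [-0.9, -0.8, 0.1]
finger_gap: 0.0931
```

Request:
send_rows([
  [0,0,0,0],
  [0,0,0,0],
  [0,0,0,0],
  [0,0,0,0],
  [0,0,0,0],
  [0,0,0,0],
], claw=255, force=25)

```text
t: 3.55
position: [0.5202, 0.2213, 0.2847]
orientation: [2.119, 2.317, 0.004]
contact_force: [-1.7, -1.4, 6.7]
finger_gap: 0.078
```

```bash
python3 - <<'E'
from h import *
w=snap("wrist","w4"); s,q,_=pose(); print(q,s["t"],s["finger_gap"],s["contact_force"])
E
```

```text
[0.52015339 0.22129297 0.28468852] 3.6 0.0780354314475239 [-1.63199161 -0.81636045  7.07537504]
```

View pics/w4.png

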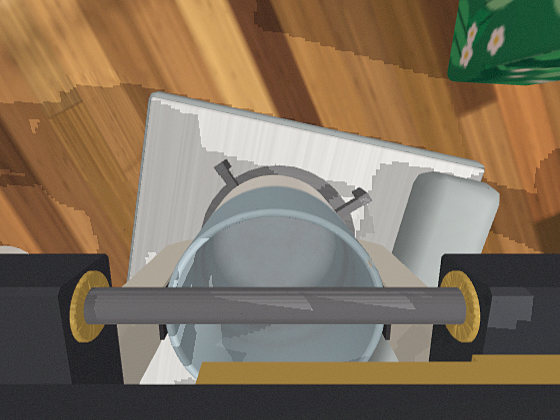

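Request:
send_rows([
  [0,0,-15,0],
  [0,0,-40,0],
  [0,0,-65,0],
  [0,0,-90,0],
  [0,0,-90,0],
  [0,0,-90,0],
], force=30)

```text
t: 4.1
position: [0.5199, 0.2213, 0.3744]
orientation: [2.119, 2.316, 0.005]
contact_force: [-0.3, -0.1, -1.7]
finger_gap: 0.0776
```

```bash
python3 - <<'E'
from h import *
w=snap("wrist","w5"); s,q,_=pose(); print(q,s["t"],s["finger_gap"],s["contact_force"])
t=load("top0")
for n,u,v,z in [("can",447,150,.08),("can",430,150,.1),("red",484,140,.18),("sciss",437,122,.18),("sciss2",465,130,.16),("pot edge",370,110,.13),("jar",297,187,.096),("jarbottom",290,200,.05)]: print(n,px2w(t,u,v,z))
rel([.605,-.30,.375])
E
```

```text
[0.5193758  0.22121331 0.37265321] 4.15 0.0776747573371372 [ 0.506421   -0.50226347 -2.21197901]
can [ 0.69813274 -0.44460404  0.08      ]
can [ 0.69153092 -0.39892722  0.1       ]
red [ 0.6900764  -0.49333531  0.18      ]
sciss [ 0.73008144 -0.39376981  0.18      ]
sciss2 [ 0.71943583 -0.4608288   0.16      ]
pot edge [ 0.77593131 -0.25773614  0.13      ]
jar [ 0.60227728 -0.09278491  0.096     ]
jarbottom [ 0.58164817 -0.07810496  0.05      ]
rel [-526.8   38.9   -2.4] roll 0 alt -3.1416 j6 0.1160377026574555 yaw now 0.08904770895013639
```

View pics/w5.png

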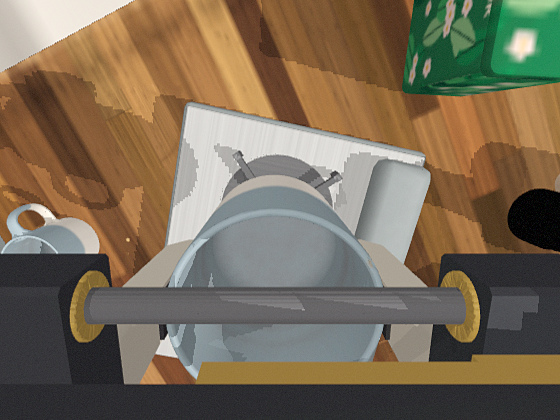

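Request:
send_rows([
  [-15,1,0,0],
  [-40,3,0,0],
  [-70,5,0,0],
  [-100,7,0,0],
  [-130,9.5,0,0],
  [-160,12,0,0],
  [-190,14,0,0],
  [-220,16,0,0],
  [-250,18.5,0,0],
  [-265,19.5,0,0],
])

```text
t: 4.98
position: [0.5625, -0.044, 0.3706]
orientation: [-2.121, -2.314, 0.004]
contact_force: [0.8, 0.7, -2.1]
finger_gap: 0.0775
```

Request:
send_rows([
  [-15,1,0,-0.05],
  [-40,3,0,-0.1],
  [-70,5,0,-0.17],
  [-100,7,0,-0.24],
  [-130,9.5,0,-0.3],
  [-160,12,0,-0.36],
  [-190,14,0,-0.42],
  [-220,16,0,-0.48],
  [-245,18,0,-0.5],
  [-260,19,0,-0.5],
])

```text
t: 5.82
position: [0.6045, -0.3006, 0.3704]
orientation: [-1.48, -2.768, 0.0]
contact_force: [0.9, 0.5, -1.9]
finger_gap: 0.0776
```

Request:
send_rows([
  [0,0,0,0],
  [0,0,0,0],
  [0,0,0,0],
])

```text
t: 6.07
position: [0.6045, -0.2972, 0.3714]
orientation: [-1.479, -2.768, -0.002]
contact_force: [-0.5, 0.8, -1.4]
finger_gap: 0.0777
```

```bash
python3 - <<'E'
from h import *
w=snap("wrist","w6"); sc=snap("scene","s6"); s,q,_=pose(); print(q,s["t"],s["finger_gap"],s["contact_force"])
rel([.605,-.30,.239],.6)
E
```

```text
[ 0.60466448 -0.29675997  0.37234403] 6.1667 0.0774392389037932 [ 0.26591965  0.31383813 -0.87547502]
rel [ -3.1  -1.5 133.3] roll -0.0097 alt 3.1319 j6 -1.2119548451858717 yaw now 0.5902704215827508
```

View pics/w6.png

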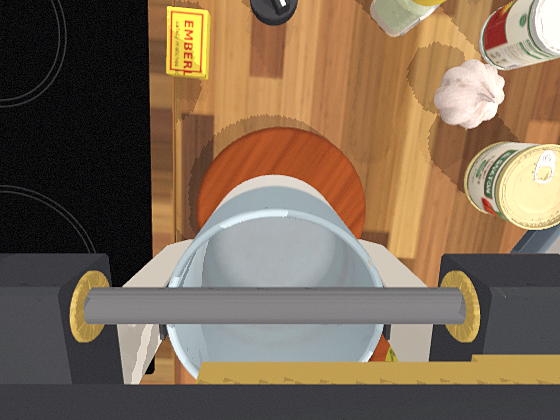

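View pics/s6.png

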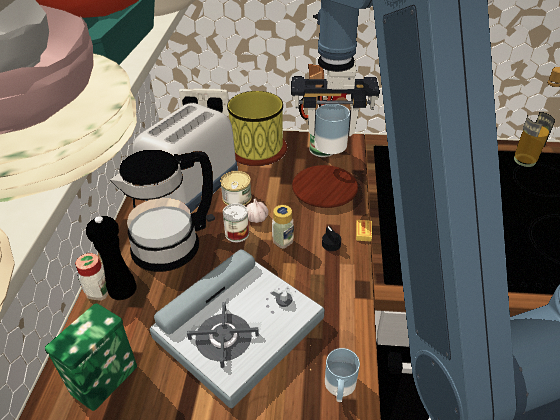

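Request:
send_rows([
  [-3,-1.5,20,0],
  [-3,-1.5,50,0],
  [-3,-1.5,80,0],
  [-3,-1.5,105,0],
  [-3,-1.5,120,0],
  [-3,-1.5,125,0],
  [-3,-1.5,127,0],
  [-3,-1.5,127,0],
])

```text
t: 6.83
position: [0.6054, -0.3011, 0.2464]
orientation: [1.48, 2.771, -0.0]
contact_force: [0.7, -0.5, -0.9]
finger_gap: 0.0778
```

Request:
send_rows([
  [0,0,1,0],
  [0,0,2,0],
  [0,0,3,0],
  [0,0,4,0],
  [0,0,5,0],
  [0,0,5,0],
])

```text
t: 7.33
position: [0.6049, -0.3016, 0.2407]
orientation: [-1.481, -2.77, -0.0]
contact_force: [-0.8, -0.3, -1.8]
finger_gap: 0.0778
```

```bash
python3 - <<'E'
from h import *
s,q,_=pose(); print(q,s["t"],s["finger_gap"],s["contact_force"])
E
```

```text
[ 0.60494697 -0.30162517  0.24069413] 7.3333 0.0778196147900493 [-0.75060323 -0.29994048 -1.8300583 ]
```

Request:
send_rows([
  [0,0,0.7,0],
  [0,0,1.4,0],
  [0,0,2,0],
  [0,0,2,0],
])

```text
t: 7.67
position: [0.605, -0.3017, 0.2401]
orientation: [1.481, 2.77, -0.0]
contact_force: [-3.6, 0.5, 5.7]
finger_gap: 0.078
```

Request:
send_rows([
  [0,0,0,0],
  [0,0,0,0],
  [0,0,0,0],
  [0,0,0,0],
  [0,0,0,0],
  [0,0,0,0],
], claw=0)

```text
t: 8.17
position: [0.6051, -0.3016, 0.2386]
orientation: [-1.481, -2.771, -0.0]
contact_force: [-0.1, 0.3, -0.1]
finger_gap: 0.0932
```

```bash
python3 - <<'E'
from h import *
w=snap("wrist","w7"); s,q,_=pose(); print(q,s["t"],s["finger_gap"],s["contact_force"])
E
```

```text
[ 0.60505769 -0.30158834  0.23858686] 8.2167 0.09322289802957066 [ 0.19601394  0.06500578 -0.68783039]
```

View pics/w7.png

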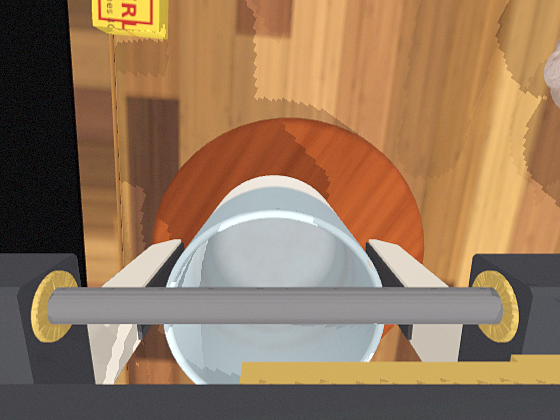

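Request:
send_rows([
  [0,0,-15,0],
  [0,0,-45,0],
  [0,0,-80,0],
  [0,0,-110,0],
  [0,0,-140,0],
  [0,0,-140,0],
  [0,0,-140,0],
])

```text
t: 8.8
position: [0.6054, -0.3018, 0.3814]
orientation: [1.478, 2.766, -0.001]
contact_force: [1.3, -0.2, 0.4]
finger_gap: 0.0928
```

```bash
python3 - <<'E'
from h import *
w=snap("wrist","w8"); s,q,_=pose(); print(q,s["t"],s["finger_gap"],s["contact_force"])
rel([.575,-.185,.38],1.09)
E
```

```text
[ 0.60497651 -0.30153036  0.3791431 ] 8.85 0.09325014140777006 [ 0.47697197  0.35422132 -0.66206848]
rel [113.5  39.8  -1. ] roll -0.501 alt 2.6406 j6 -1.216066263303023 yaw now 0.5890240450298283
```

View pics/w8.png

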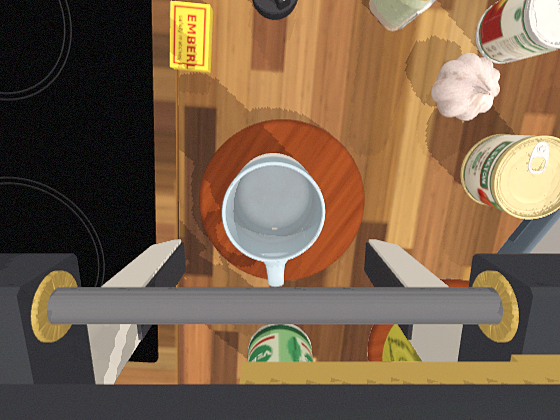

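The mug stands upright on the trivet, with its foot well inside the disc (disc centre about (282,198)). Next I move to look at the knob.

Request:
send_rows([
  [25,9,0,-0.1],
  [55,19,0,-0.22],
  [85,30,0,-0.34],
  [113,40,0,-0.46],
  [113,40,0,-0.5],
  [113,40,0,-0.5],
  [113,40,0,-0.5],
  [113,40,0,-0.5],
])

```text
t: 9.52
position: [0.5756, -0.186, 0.3776]
orientation: [-0.752, -3.049, -0.0]
contact_force: [-0.1, -0.0, 0.0]
finger_gap: 0.0931
```

```bash
python3 - <<'E'
from h import *
w=snap("wrist","w9"); s,q,_=pose(); print(q,s["t"],s["finger_gap"],s["contact_force"])
k=w2px(w,[.50,-.148,.03]); print(k); x,y=map(int,k)
crop(w,x-60,max(0,y-60),x+60,y+60,6,"w9c")
E
```

```text
[ 0.57561918 -0.18627944  0.37781757] 9.5667 0.0933119025292851 [-0.05694237  0.69349997  0.56081045]
[272.53666715 105.8648862 ]
```

View pics/w9.png

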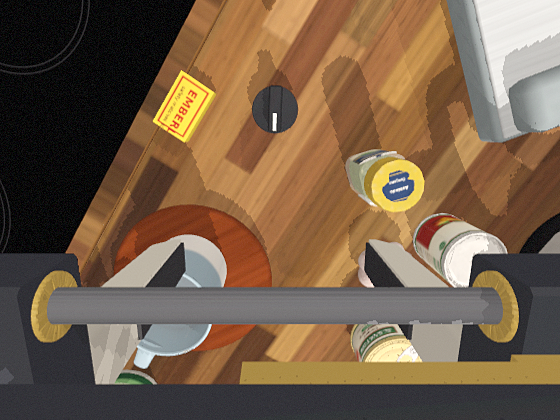

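View pics/w9c.png

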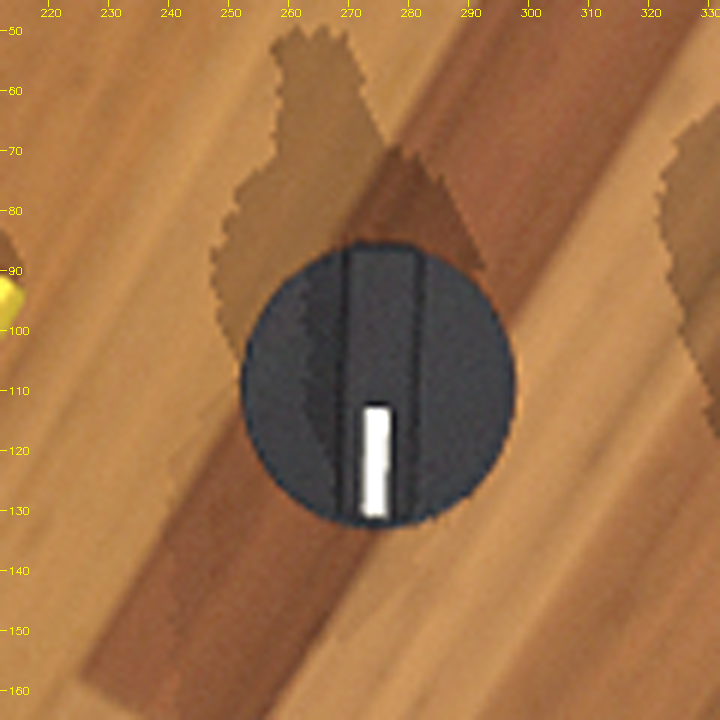

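```bash
python3 - <<'E'
from h import *
w=load("w9")
a=px2w(w,275.2,112.5,.04);b=px2w(w,274,131,.04); print(a,b,np.linalg.norm(a-b),"yaw",np.arctan2(*(b-a)[[1,0]]))
a2=px2w(w,275.8,90,.04);print("bar",a2,"yaw",np.arctan2(*(b-a2)[[1,0]]),"mid",)
th=np.linspace(0,6.28,60)
# skirt prediction for candidates
from scipy.optimize import least_squares
E_=[(252,109),(298,109),(257,93),(291,93),(256,122),(294,122)]
W=np.array([px2w(w,u,v,.018)[:2] for u,v in E_])
r=least_squares(lambda p:np.hypot(*(W-p).T)-.022,[.5,-.148]);print(r.x,r.fun*1e3)
y=np.arctan2(*(b-a)[[1,0]])
print("from line start", a[:2], )
rel([*r.x,.30],y+np.pi/2)
E
```

```text
[ 0.50668615 -0.14876511  0.04      ] [ 0.52047149 -0.15721235  0.04      ] 0.016167606405233077 yaw -0.5497561121038732
bar [ 0.49001463 -0.13943607  0.04      ] yaw -0.5283139339960184 mid
[ 0.50309012 -0.14729594] [-0.27214965  0.18074382  0.34842241 -0.71712933 -0.44050871 -0.05165356]
from line start [ 0.50668615 -0.14876511]
rel [82.2  0.8 77.9] roll 0.0658 alt -3.0758 j6 -1.5838377940090176 yaw now 1.0867946130067885
```

Request:
send_rows([
  [30,0,0,0.04],
  [60,0.5,20,0.04],
  [82,0.8,50,0.04],
  [82,0.8,78,0.04],
  [82,0.8,110,0.04],
  [82,0.8,130,0.04],
  [82,0.8,130,0.04],
  [82,0.8,130,0.04],
], claw=140)

```text
t: 10.23
position: [0.5031, -0.1473, 0.2479]
orientation: [-0.812, -3.032, -0.001]
contact_force: [-0.1, -1.0, 1.1]
finger_gap: 0.0448
```

```bash
python3 - <<'E'
from h import *
w=snap("wrist","w10"); s,q,_=pose(); print(q,s["t"],s["finger_gap"],s["contact_force"],yawy(_))
rel([.503,-.147,.209],1.04)
print(w2px(w,[.503,-.147,.04]))
E
```

```text
[ 0.50371243 -0.14753482  0.24914379] 10.2833 0.0432027059602215 [ 0.88498045  0.07310775 -0.39165251] 1.047671938140274
rel [ 0.9  0.1 40.1] roll 0.0077 alt -3.1339 j6 -1.5452490281923659 yaw now 1.047671938140274
[274.30186018 243.43071664]
```

View pics/w10.png

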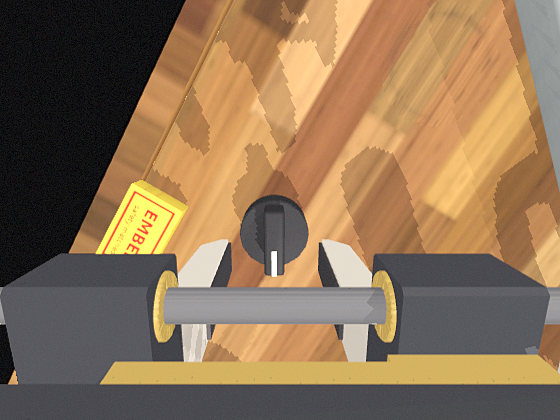

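Request:
send_rows([
  [2,0,15,0.005],
  [2,0,30,0.005],
  [2,0,38,0.005],
  [2,0,40,0.005],
  [2,0,40,0.005],
  [2,0,40,0.005],
])

```text
t: 10.78
position: [0.5021, -0.1461, 0.2098]
orientation: [0.818, 3.032, -0.001]
contact_force: [0.2, -0.2, 0.2]
finger_gap: 0.0422
```

```bash
python3 - <<'E'
from h import *
s,q,_=pose(); print(q,s["t"],s["finger_gap"],s["contact_force"],yawy(_))
E
```

```text
[ 0.50205218 -0.14608466  0.20977298] 10.7833 0.04222194022301601 [ 0.22008224 -0.15450934  0.16220544] 1.0438483961777196
```

Request:
send_rows([
  [0,0,0,0],
  [0,0,0,0],
  [0,0,0,0],
  [0,0,0,0],
  [0,0,0,0],
  [0,0,0,0],
  [0,0,0,0],
  [0,0,0,0],
], claw=255, force=35)

```text
t: 11.45
position: [0.5015, -0.1457, 0.2089]
orientation: [0.818, 3.033, -0.0]
contact_force: [-0.1, -0.3, 2.3]
finger_gap: 0.0116
```

Request:
send_rows([
  [0,0,-15,0],
  [0,0,-35,0],
  [0,0,-60,0],
  [0,0,-90,0],
  [0,0,-120,0],
  [0,0,-120,0],
  [0,0,-120,0],
])

```text
t: 12.03
position: [0.5019, -0.1459, 0.3303]
orientation: [0.817, 3.03, -0.001]
contact_force: [-0.0, 0.1, -1.1]
finger_gap: 0.0115
```

```bash
python3 - <<'E'
from h import *
w=snap("wrist","w11"); s,q,_=pose(); print(q,s["t"],s["finger_gap"],s["contact_force"],yawy(_))
crop(w,180,180,380,300,4,"w11c")
rel([.4777,.0805,.33],np.pi/2+.01)
E
```

```text
[ 0.50133642 -0.14562484  0.32871984] 12.0833 0.011825453185362357 [ 0.35765419  0.17598311 -0.93818965] 1.0440453335458413
rel [134.1 183.6  -1.4] roll -0.5368 alt 2.6048 j6 -1.5405834759764365 yaw now 1.0440453335458413
```

View pics/w11.png

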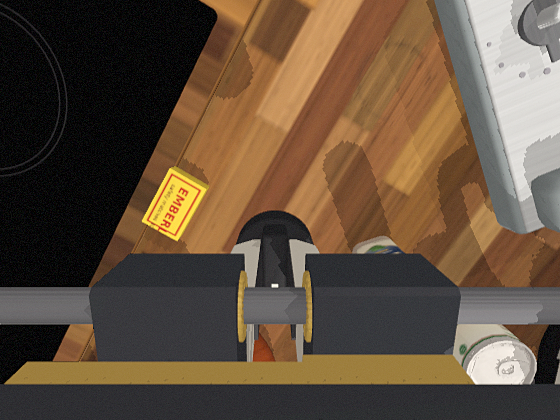

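View pics/w11c.png

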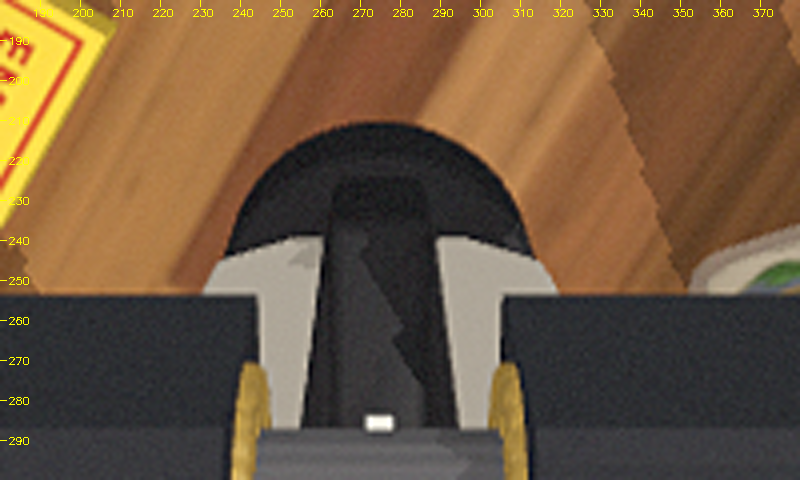

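```bash
python3 - <<'E'
from h import *
w=load("w11"); 
# nominal cam-in-tool
w0=load("wrist0")
s,q,Rt=pose(); 
for tz in (.209,.189):
    for u,v in [(275,210),(275,219)]:
        p=px2w(w,u,v,q[2]-tz); print(tz,(u,v),Rt.inv().apply(p-q).round(4))
for cx in (-.002,0,.002):
    o=[Rt.apply([cx+.022,0,z])+q for z in (.209,.189)]
    bt=[Rt.apply([cx+20e-3,0,.169])+q]
    print(cx,[w2px(w,p).round(1) for p in o+bt])
print(Rt.as_matrix().round(4), Rt.inv().apply(w["xyz"]-q))
E
```

```text
0.209 (275, 210) [0.0176 0.0007 0.209 ]
0.209 (275, 219) [0.0122 0.0007 0.209 ]
0.189 (275, 210) [0.0225 0.0007 0.189 ]
0.189 (275, 219) [0.0177 0.0007 0.189 ]
-0.002 [array([273.7, 205.8]), array([273.7, 214.7]), array([273.6, 229.9])]
0 [array([273.7, 202.4]), array([273.7, 210.9]), array([273.6, 225.7])]
0.002 [array([273.7, 199. ]), array([273.7, 207.1]), array([273.6, 221.5])]
[[-8.644e-01  5.027e-01  4.000e-04]
 [ 5.027e-01  8.644e-01 -3.000e-04]
 [-5.000e-04 -0.000e+00 -1.000e+00]] [0.06462263 0.00027847 0.01831764]
```

```bash
python3 - <<'E'
from h import *
rel([.562,.0805,.36],np.pi/2+.01)
E
```

```text
rel [ 61.2 226.  -31.3] roll -0.5368 alt 2.6048 j6 -1.5405834759764365 yaw now 1.0440453335458413
```

Request:
send_rows([
  [0,0,-20,0],
  [10,25,-31,-0.06],
  [18,55,-31,-0.13],
  [26,85,-31,-0.2],
  [34,115,-31,-0.28],
  [42,145,-31,-0.36],
  [50,175,-31,-0.44],
  [57,205,-31,-0.5],
  [61,226,-31,-0.537],
  [61,226,-31,-0.537],
])

```text
t: 12.92
position: [0.5625, 0.0839, 0.3573]
orientation: [0.024, -3.138, -0.003]
contact_force: [0.1, -0.8, -0.7]
finger_gap: 0.0117
```

Request:
send_rows([
  [0,0,0,0],
  [0,0,0,0],
  [0,0,0,0],
  [0,0,0,0],
])

```text
t: 13.25
position: [0.5622, 0.0792, 0.3593]
orientation: [0.013, -3.141, 0.0]
contact_force: [0.9, 0.5, 0.3]
finger_gap: 0.0116
```

```bash
python3 - <<'E'
from h import *
w=snap("wrist","w12"); s,q,Rt=pose(); print(q,s["t"],s["finger_gap"],s["contact_force"],yawy(Rt), Rt.inv().apply(w["xyz"]-q))
k=w2px(w,[.4777,.0805,.055]); print(k); x,y=map(int,k)
crop(w,x-60,max(0,y-55),x+60,y+45,6,"w12c")
E
```

```text
[0.56223878 0.07920961 0.35955562] 13.3 0.01166179961730639 [-0.04371874 -0.29389655 -1.21713719] 1.5791245097747841 [0.06525312 0.00031289 0.01992347]
[276.40036735 102.17828898]
```

View pics/w12.png

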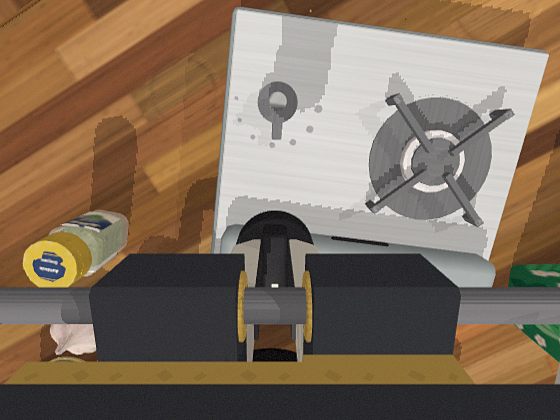

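View pics/w12c.png

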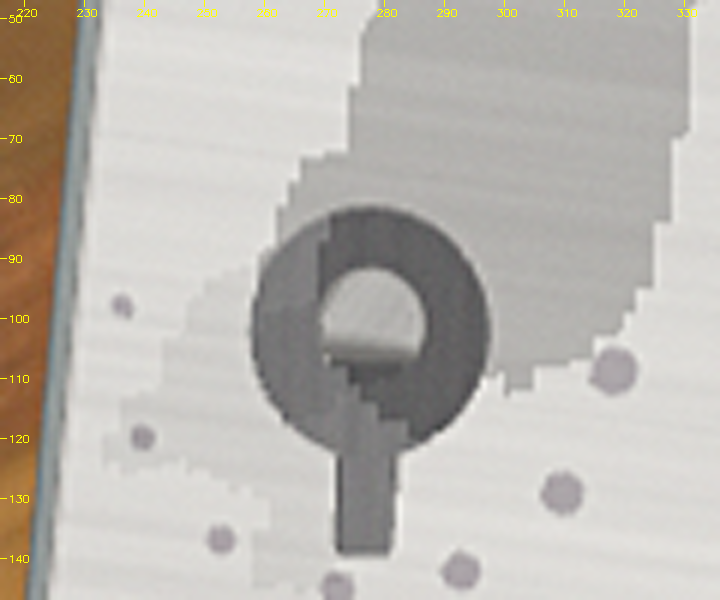

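```bash
python3 - <<'E'
from h import *
w=load("w12"); s,q,Rt=pose(); crop(w,210,195,340,300,6,"w12k")
c=px2w(w,278,102,.055); t=px2w(w,276.6,139.3,.055); t2=px2w(w,277,124,.055)
print("collar",c,"tool",Rt.inv().apply(c-q),"tab",np.linalg.norm(t-c),np.arctan2(*(t-c)[[1,0]]),np.arctan2(*(t-t2)[[1,0]]))
from scipy.optimize import least_squares
E_=[(258,102),(298,102),(278,81.5),(264,88),(292,88),(264,117),(292,117)]
W=np.array([px2w(w,u,v,.055)[:2] for u,v in E_])
r=least_squares(lambda p:np.hypot(*(W-p).T)-.016,[.478,.08]);print(r.x,r.fun*1e3,"tool",Rt.inv().apply([*r.x,.055]-q))
p=px2w(w,278,91.2,.071); p[0]+=.006; print("shaft top",p)
E
```

```text
collar [0.47755269 0.08177088 0.055     ] tool [0.08451728 0.00332274 0.30459516] tab 0.029094392599948754 -0.02759000209125024 -0.01597880055304191
[0.47815929 0.08177773] [-0.07930169 -0.08103618 -0.01242878 -0.29079071 -0.32814002 -0.34874313
 -0.30975964] tool [0.08391064 0.00332453 0.30459487]
shaft top [0.47694888 0.08152405 0.071     ]
```

View pics/w12k.png

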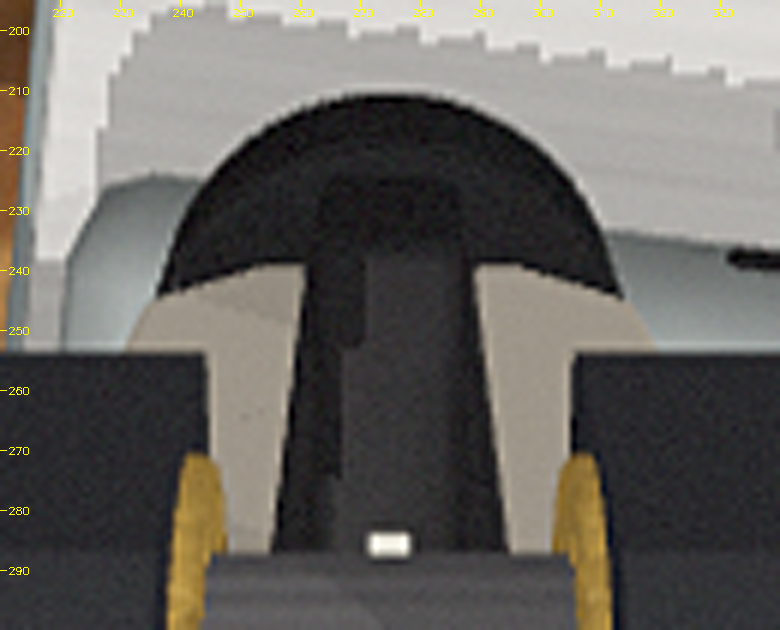

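```bash
python3 - <<'E'
from h import *
from scipy.optimize import least_squares
w=load("w12"); s,q,Rt=pose()
def T(u,v,tz): return Rt.inv().apply(px2w(w,u,v,q[2]-tz)-q)
print("pointer start",T(275,283.7,.169), "bar top end",T(275,235.5,.169),"bar bottom end",T(275,224.5,.189))
E_=[(275,210.7),(255,215),(295,215),(243,226),(308,227),(237.5,243),(312.8,243)]
for tz in(.209,.199,.189):
    W=np.array([T(u,v,tz)[:2] for u,v in E_])
    r=least_squares(lambda p:np.hypot(*(W-p).T)-.022,[0,0]);print(tz,r.x,(r.fun*1e3).round(2))
# predicted skirt silhouette for hypotheses
th=np.linspace(0,2*np.pi,73)
for c in (-.005,-.004,-.003,-.002,-.001):
    best={}
    for tz in (.209,.189):
        P=np.array([w2px(w,Rt.apply([c+.022*np.cos(a),.0007+.022*np.sin(a),tz])+q) for a in th])
        print(c,tz,"apex",P[:,1].min().round(1), "w@243",[P[np.argmin(abs(P[:,1]-243)+(P[:,0]>275)*999)][0].round(1),P[np.argmin(abs(P[:,1]-243)+(P[:,0]<275)*999)][0].round(1)])
E
```

```text
pointer start [-0.00683318  0.00074362  0.16899664] bar top end [0.01706071 0.00071336 0.16900799] bar bottom end [0.01651948 0.00075958 0.18900772]
0.209 [-0.00255573  0.00090779] [-0.52  0.17  0.08  0.27  0.3   0.02  0.03]
0.199 [-0.00049616  0.00086766] [-0.13  0.31  0.24 -0.03 -0.02 -0.96 -0.92]
0.189 [0.00152156 0.00082786] [ 0.3   0.52  0.46 -0.22 -0.24 -1.8  -1.74]
-0.005 0.209 apex 214.0 w@243 [np.float64(237.6), np.float64(312.0)]
-0.005 0.189 apex 223.6 w@243 [np.float64(238.3), np.float64(311.4)]
-0.004 0.209 apex 212.3 w@243 [np.float64(237.6), np.float64(312.0)]
-0.004 0.189 apex 221.7 w@243 [np.float64(238.2), np.float64(311.5)]
-0.003 0.209 apex 210.6 w@243 [np.float64(237.2), np.float64(312.4)]
-0.003 0.189 apex 219.8 w@243 [np.float64(236.6), np.float64(313.1)]
-0.002 0.209 apex 208.9 w@243 [np.float64(237.1), np.float64(312.4)]
-0.002 0.189 apex 218.0 w@243 [np.float64(236.5), np.float64(313.2)]
-0.001 0.209 apex 207.1 w@243 [np.float64(237.0), np.float64(312.5)]
-0.001 0.189 apex 216.1 w@243 [np.float64(235.2), np.float64(314.6)]
```

Request:
send_rows([
  [30,1,0,0.028],
  [60,2,0,0.028],
  [87.3,2.5,0,0.028],
  [87.3,2.5,25,0.028],
  [87.3,2.5,55,0.028],
  [87.3,2.5,66,0.028],
  [87.3,2.5,66,0.028],
  [87.3,2.5,66,0.028],
  [87.3,2.5,66,0.028],
])

```text
t: 14.05
position: [0.4757, 0.0815, 0.2948]
orientation: [0.029, 3.14, -0.0]
contact_force: [0.4, 0.1, -0.8]
finger_gap: 0.0114
```

```bash
python3 - <<'E'
from h import *
w=snap("wrist","w13");t=snap("top","t13");sc=snap("scene","s13"); s,q,Rt=pose(); print(q,s["t"],s["finger_gap"],s["contact_force"],yawy(Rt), Rt.inv().apply(w["xyz"]-q))
crop(t,180,195,270,290,6,"t13c");crop(sc,230,220,350,330,6,"s13c");crop(w,180,160,380,300,4,"w13c")
E
```

```text
[0.4756488  0.08175737 0.29488903] 14.2 0.0114439509560724 [-0.7104593  -0.51941459 -0.13445392] 1.5527414987562675 [0.06515455 0.00012609 0.01977444]
```

View pics/s13c.png

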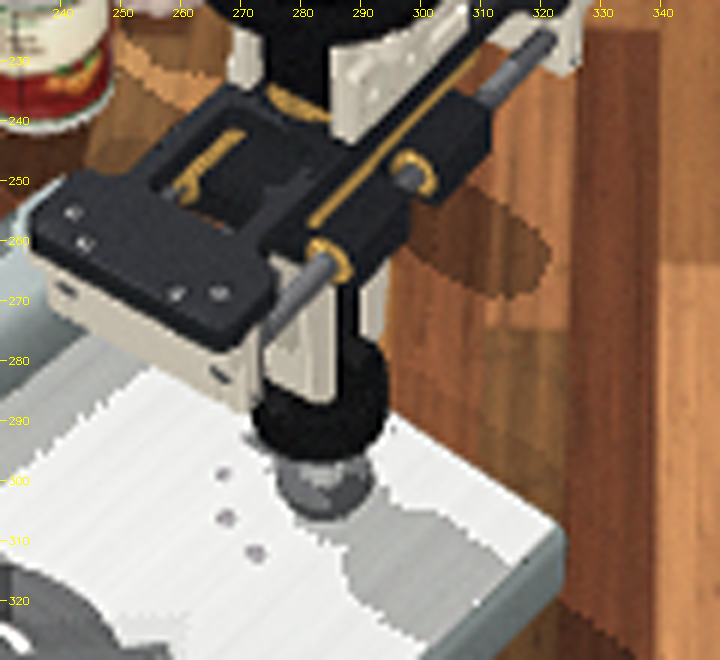

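View pics/w13c.png

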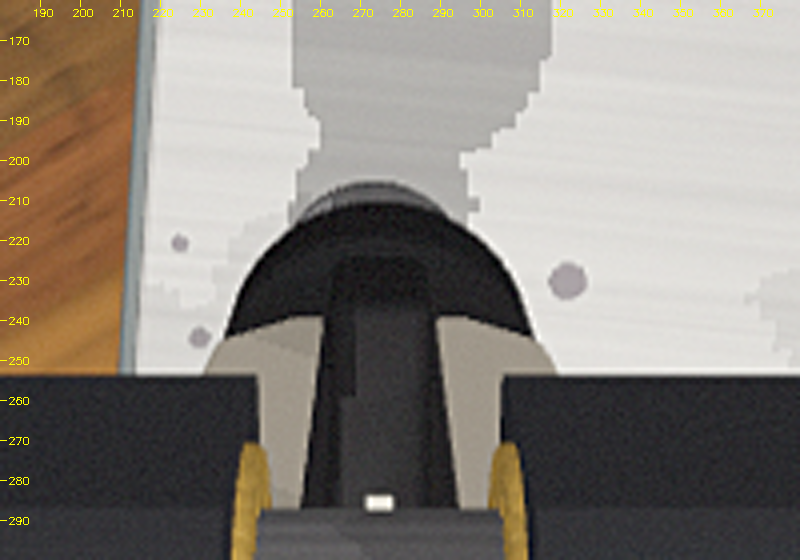

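```bash
python3 - <<'E'
from h import *
from scipy.optimize import least_squares
w=load("w13"); sc=load("s13"); s,q,Rt=pose()
def T(u,v,z): return Rt.inv().apply(px2w(w,u,v,z)-q)
ku=q[2]-.209; th=np.linspace(0,2*np.pi,145)
# fit collar by arc
E_=[(273,205.3),(263,207.5),(283,207.5),(256,212),(290,212)]
W=np.array([T(u,v,.055)[:2] for u,v in E_])
r=least_squares(lambda p:np.hypot(*(W-p).T)-.016,[0,0]);print("collar tool",r.x,(r.fun*1e3).round(2))
E_=[(275,210.3),(255,215),(295,215),(243,226),(308,227),(237.5,243),(312.8,243)]
W=np.array([T(u,v,ku)[:2] for u,v in E_])
r=least_squares(lambda p:np.hypot(*(W-p).T)-.022,[0,0]);print("skirt tool",r.x,(r.fun*1e3).round(2),"apex x",T(275,210.3,ku)[0]-.022)
# scene: predicted silhouettes
def ext(c,rad,z,im):
    P=np.array([w2px(im,[c[0]+rad*np.cos(a),c[1]+rad*np.sin(a),z]) for a in th]); return P.min(0).round(1),P.max(0).round(1)
for x,y in [(.4777,.0805),(.4757,.0796)]: print("collar",ext([x,y],.016,.055,sc))
for x,y in [(.4777,.0805),(.4787,.0805),(.4777,.0795)]: print("skirt",ext([x,y],.022,ku,sc),ext([x,y],.022,ku+.02,sc))
E
```

```text
collar tool [-0.00108929 -0.00065269] [ 0.01 -0.05 -0.05  0.06  0.06]
skirt tool [-0.00258071  0.000688  ] [-0.37  0.1   0.01  0.23  0.26  0.02  0.04] apex x -0.002948900640452237
collar (array([274.2, 292. ]), array([290.6, 304.9]))
collar (array([275.3, 292.1]), array([291.7, 305. ]))
skirt (array([270.8, 279.4]), array([293.8, 297.2])) (array([270.6, 272.6]), array([293.9, 290.4]))
skirt (array([270.4, 279.2]), array([293.3, 297. ])) (array([270.2, 272.4]), array([293.4, 290.2]))
skirt (array([271.1, 279.1]), array([294.1, 296.9])) (array([270.9, 272.3]), array([294.2, 290.1]))
```

View pics/t13c.png

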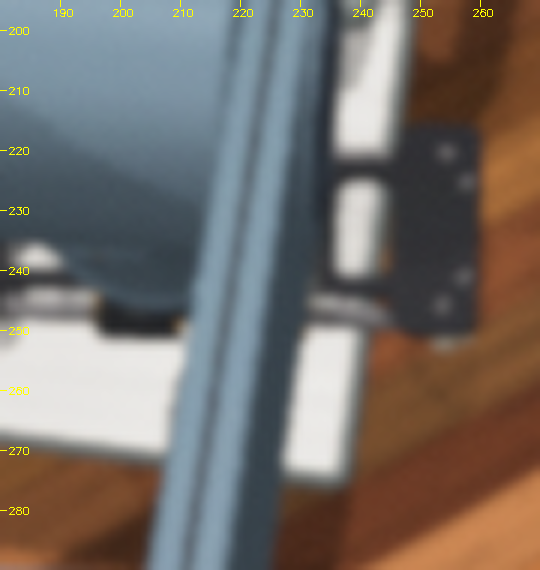

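Request:
send_rows([
  [1,-0.6,3,0],
  [1.8,-1.3,8,0],
  [1.8,-1.3,10,0],
  [1.8,-1.3,10,0],
  [1.8,-1.3,10,0],
])

```text
t: 14.62
position: [0.4731, 0.0807, 0.2835]
orientation: [-0.028, -3.141, -0.0]
contact_force: [-0.1, 0.5, -0.7]
finger_gap: 0.0118
```

```bash
python3 - <<'E'
from h import *
w=snap("wrist","w14");sc=snap("scene","s14"); s,q,Rt=pose(); print(q,s["t"],s["finger_gap"],s["contact_force"],yawy(Rt))
crop(sc,260,260,310,320,10,"s14c");crop(w,210,180,340,280,6,"w14c")
E
```

```text
[0.47332522 0.08067025 0.28375829] 14.7167 0.01152453265497179 [ 0.1932333   0.79536332 -0.491161  ] 1.5530994797754072
```

View pics/s14c.png

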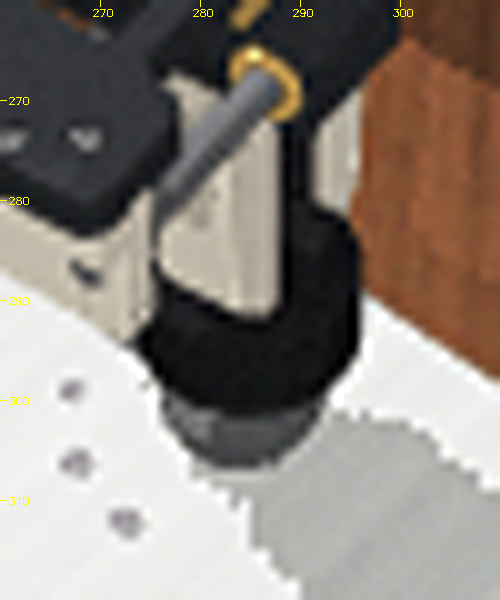

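View pics/w14c.png

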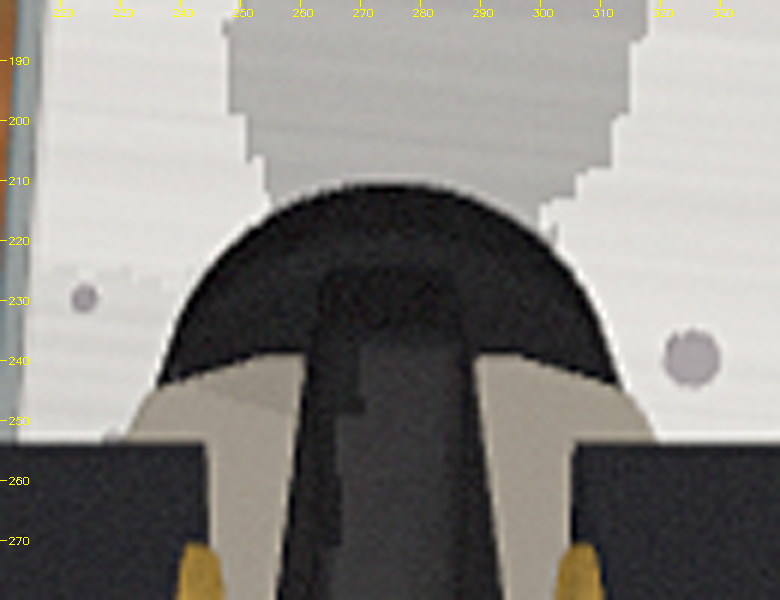

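Request:
send_rows([
  [0,0,1,0],
  [0,0,2,0],
  [0,0,3,0],
  [0,0,4,0],
  [0,0,5,0],
  [0,0,5,0],
])

```text
t: 15.22
position: [0.4732, 0.0807, 0.2785]
orientation: [-0.028, -3.141, -0.0]
contact_force: [0.3, 0.2, -1.7]
finger_gap: 0.0118
```

Request:
send_rows([
  [0,0,0.7,0],
  [0,0,1.4,0],
  [0,0,2,0],
  [0,0,2,0],
])

```text
t: 15.55
position: [0.4733, 0.0807, 0.2769]
orientation: [0.028, 3.141, -0.0]
contact_force: [0.4, 0.2, 2.5]
finger_gap: 0.0119
```

Request:
send_rows([
  [0,0,0.7,0],
  [0,0,1.4,0],
  [0,0,2,0],
  [0,0,2,0],
])

```text
t: 15.88
position: [0.4733, 0.0806, 0.2749]
orientation: [0.028, 3.141, -0.0]
contact_force: [-1.1, -0.3, 4.2]
finger_gap: 0.0116
```

```bash
python3 - <<'E'
from h import *
s,q,Rt=pose(); print(q,s["contact_force"],s["ft_torque"],yawy(Rt))
E
```

```text
[0.47334248 0.0806389  0.27487766] [-1.13604521 -0.32426707  4.21652737] [ 0.02987584  0.19332559 -0.02663191] 1.5529686054386338
```

Request:
send_rows([
  [-0.5,0,0,0],
  [-0.5,0,0,0],
])

```text
t: 16.05
position: [0.4737, 0.0806, 0.2748]
orientation: [-0.028, -3.141, 0.0]
contact_force: [-1.3, -0.6, 5.0]
finger_gap: 0.0117
```

Request:
send_rows([
  [-0.5,0,0,0],
  [-0.5,0,0,0],
])

```text
t: 16.22
position: [0.474, 0.0806, 0.2746]
orientation: [-0.028, -3.14, -0.0]
contact_force: [-2.7, 0.4, 5.1]
finger_gap: 0.0115
```

Request:
send_rows([
  [-0.5,0,0,0],
  [-0.5,0,0,0],
])

```text
t: 16.38
position: [0.4749, 0.0806, 0.2744]
orientation: [0.028, 3.141, 0.0]
contact_force: [-0.0, 0.2, -1.1]
finger_gap: 0.0118
```

Request:
send_rows([
  [-0.5,0,0,0],
  [-0.5,0,0,0],
])

```text
t: 16.55
position: [0.4754, 0.0806, 0.2745]
orientation: [-0.028, -3.141, -0.0]
contact_force: [-0.2, 0.1, -0.1]
finger_gap: 0.0115
```

Force dropped to zero at x≈0.475, so the knob fell onto the shaft. I'll slide it down.

Request:
send_rows([
  [0,0,1,0],
  [0,0,2,0],
  [0,0,3,0],
  [0,0,4,0],
  [0,0,5,0],
  [0,0,5,0],
])

```text
t: 17.05
position: [0.4752, 0.0806, 0.2695]
orientation: [-0.028, -3.141, -0.0]
contact_force: [-0.2, 0.2, -0.4]
finger_gap: 0.0117
```

Request:
send_rows([
  [0,0,1,0],
  [0,0,2,0],
  [0,0,3,0],
  [0,0,4,0],
  [0,0,4,0],
  [0,0,4,0],
])

```text
t: 17.55
position: [0.4752, 0.0806, 0.2657]
orientation: [-0.028, -3.141, 0.0]
contact_force: [-0.1, 0.2, -0.7]
finger_gap: 0.0117
```

Request:
send_rows([
  [0,0,0.7,0],
  [0,0,1.4,0],
  [0,0,2,0],
  [0,0,2,0],
  [0,0,2,0],
], force=50)

```text
t: 17.97
position: [0.4753, 0.0806, 0.2639]
orientation: [0.028, 3.141, -0.0]
contact_force: [0.8, -0.4, 1.2]
finger_gap: 0.0122
```

Request:
send_rows([
  [0,0,0.7,0],
  [0,0,1.4,0],
  [0,0,2,0],
  [0,0,2,0],
])

```text
t: 18.3
position: [0.4753, 0.0806, 0.2619]
orientation: [0.028, 3.141, -0.0]
contact_force: [-0.9, -0.1, 3.8]
finger_gap: 0.0117
```

Request:
send_rows([
  [0,0,0.7,0],
  [0,0,1.4,0],
  [0,0,2,0],
  [0,0,2,0],
])

```text
t: 18.63
position: [0.4753, 0.0806, 0.2599]
orientation: [0.028, 3.141, -0.0]
contact_force: [-1.8, 0.0, 6.4]
finger_gap: 0.0118
```

Request:
send_rows([
  [0,0,0.5,0],
  [0,0,1,0],
  [0,0,1,0],
  [0,0,1,0],
])

```text
t: 18.97
position: [0.4753, 0.0806, 0.2594]
orientation: [0.028, 3.141, -0.0]
contact_force: [-2.4, -0.5, 10.2]
finger_gap: 0.0116
```

Request:
send_rows([
  [0,0,0.4,0],
  [0,0,0.8,0],
  [0,0,0.8,0],
  [0,0,0.8,0],
])

```text
t: 19.3
position: [0.4753, 0.0806, 0.2591]
orientation: [0.028, 3.141, -0.0]
contact_force: [-4.6, 0.1, 14.5]
finger_gap: 0.0113
```

```bash
python3 - <<'E'
from h import *
w=snap("wrist","w15");sc=snap("scene","s15"); s,q,Rt=pose(); print(q,s["t"],s["finger_gap"],s["contact_force"],yawy(Rt))
crop(sc,250,255,320,325,8,"s15c");crop(w,210,180,340,300,6,"w15c")
E
```

```text
[0.47528385 0.08064074 0.25905379] 19.4 0.011469503964129709 [-4.06727918 -0.2887932  15.0925031 ] 1.5531605163180346
```

View pics/s15c.png

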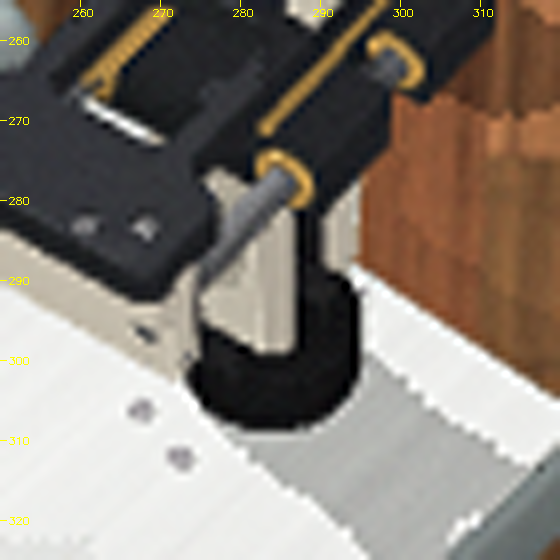

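View pics/w15c.png

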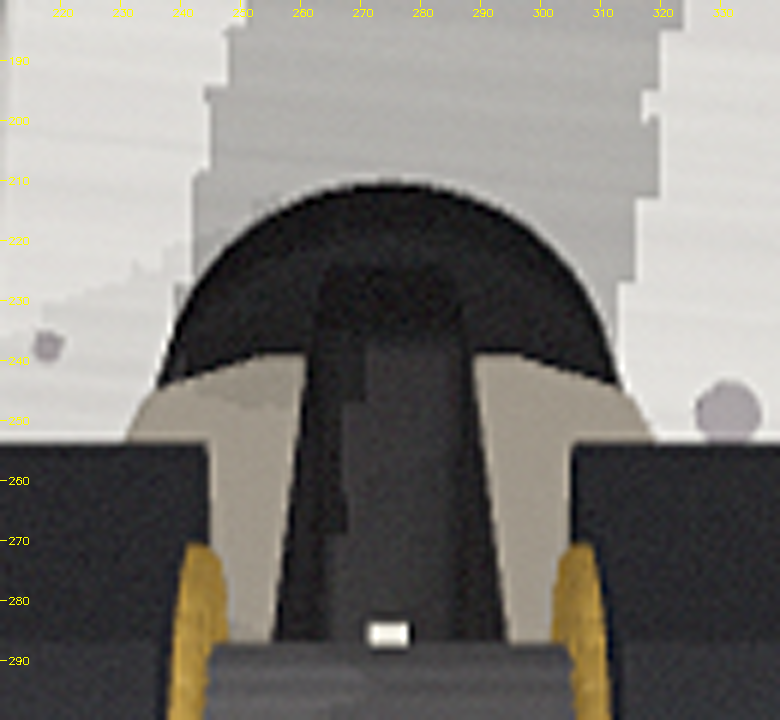

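View pics/s15.png

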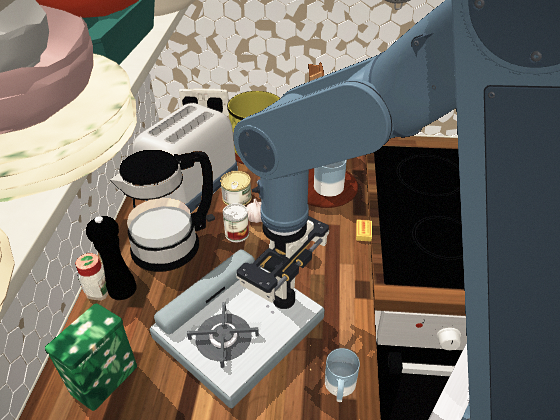

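Request:
send_rows([
  [0,0,0,0],
  [0,0,0,0],
  [0,0,0,0],
  [0,0,0,0],
  [0,0,0,0],
  [0,0,0,0],
])

```text
t: 19.9
position: [0.4753, 0.0806, 0.2591]
orientation: [0.028, 3.141, -0.0]
contact_force: [-4.8, 0.4, 13.6]
finger_gap: 0.0116
```

```bash
python3 - <<'E'
from h import *
from rig import finish_job
s,q,Rt=pose(); print(q,s["t"],s["finger_gap"],s["contact_force"])
if 10<s["contact_force"][2]<25: print(finish_job())
E
```

```text
[0.47528531 0.08063567 0.25907204] 19.9 0.011613953748596818 [-4.78184099  0.35677337 13.57110568]
the job is handed in; nothing more can be done
None
```

I stood the mug on the trivet, fitted the knob on its shaft and handed the job in at 19.9 s with the knob still gripped and pressed in. I saw no verdict; `finish_job` doesn't report one.

- **Mug:** I gripped it by its body, lifted it off the pan support and released it upright on the trivet. By my measurements its foot is about 15 mm from the trivet centre, against the 55 mm allowed. It was still standing there in the last scene picture.
- **Knob:** I picked it up by its bar and turned it to match the collar tab. My first try landed about 1.5 mm off and pressed on the shaft top. I moved it sideways until it dropped on, and it then slid down freely.
- **Press:** The knob seated at the expected height. It pressed in about 5 mm through the spring to the stop, where the force rose sharply. The final push was about 14 N, with the grip set to 50 N and the fingers closed on the bar.

**Checks:**
- The camera-based estimates of the shaft position disagreed by 2–3 mm, so contact force settled the fit.
- A sideways force of about 5 N remained on the tool at the end, which I left. The pictures showed the knob seated with no visible tilt.
- The other loose things looked undisturbed in the pictures.

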